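# Close and bolt the casting pot

### The arm

A 7-joint arm with a two-finger parallel gripper is mounted at the origin on the work surface. World frame = base frame: x ahead of the robot, y to its left, z up, the work surface at z = 0. Lengths are in mm, angles in rad, forces in N, time in s.
With the tool pointing down it reaches from about 400 to 925 mm from the base axis. Payload 4.1 kg.
Tool frame: the origin (TCP) lies at the very end of the fingers, on their centre line; the grasp point (between the pads) lies 19 mm behind it; x points along the fingers, y is the direction in which the jaws open and shut, and the axes are right-handed (so a half turn about x gives the same grasp; the last joint's range is limited). The gripper opens to 85 mm and grips with 20 to 120 N. Pads are 22 mm wide; open, the fingers measure 114 mm over their backs; the gripper's body (76 mm by 85 mm) begins 54 mm behind the grasp point. The pads swing forward as they close: fully open they stand 13 mm farther back than shut.
Start: joints at [-1.243, 0.398, 0.045, 1.537, -0.019, 1.207, -0.051], TCP at [269.058, 591.736, 231.347] pointing down, gripper open.
Joint ranges: [-2.82, 2.82], [-0.49, 2.23], [-1.37, 1.46], [0, 2.46], [-1.36, 4.5], [0.23, 2], [-2.94, 2.94]. Speed limits (rad/s): [2.57, 2.57, 3.14, 3.14, 3.14, 3.14, 3.14].

### API

Orientations are given as a rotation vector (axis times angle).
In Python, from workcell import env, eyes, ticket, models gives the robot as it stands. The module is installed in compiled form; this text tells all that it offers.
- The arm moves only by the tool drive_tool, never from a script. Its argument "steps" is a list of rows, each a list of 6 numbers: the shift along the tool's x, y, z in m, then the turn, a rotation vector about the tool's x, y, z in rad. A call has exactly 10 rows; each row shifts and turns the pose as measured when the row begins, along the tool's axes as they then stand; what a row does not reach is not made up. A row lasts 1/12 s, in which the tool goes at most 41.7 mm and 7.16 degrees, less where a joint would pass 70% of its speed; a pose out of reach is approached as far as the arm can. A call with a gripper value outside its range is refused whole. "fingers" is the finger opening in m, from 0 to 0.0854, set as the call begins (left out, the last holds). The fingers move at their own pace and stop on an object; "squeeze" is the grip in N (left out, the last holds). Time passes only in rows, so rows that do not move let the fingers close, or fill a call up. It gives the time, the measured TCP pose, the force and the opening at its end, in the units of the state.
- env.sense(): the state, without advancing time (a new reading comes with each control period).
- eyes.read_camera(name): name is "scene" or "top"; returns a dict with "frame" (400x640x3 uint8, red, green, blue), "range_z" (400x640 float32, mm along the optical axis (not along the pixel's ray), 0 where there is no reading), "K" (3x3 intrinsics, pixels), "world_from_camera" (4x4, takes a point from camera to world coordinates). Camera axes: x right, y down, z forward; pixel columns grow to the right and rows downward; lengths in mm; the calibration is good to about 2 mm. A picture is of the moment at which its call begins.
- ticket.job_done(): hands the job in, once; it reports no verdict.
Trained networks look in the newest picture that a camera, given by its name, has taken for a name from the list of things; names that differ only in an ending like _2 or _b are one class to them, and where a whole thing is asked for, a point or a joint stands for the part that bears it (a point fixed in the world has none). Each returns a list of dicts, best first, with "score" (0 to 1); they miss things now and then, are a little off and sometimes report something else, mostly with a low value. They report only what shows in the picture. A call takes as long as a camera call. They do not tell look-alikes from the thing itself.
- models.look_for(camera, target): "point" ([x, y, z] in mm, in world coordinates, good to about 4 mm: the middle of the surface that is visible of it).
- models.regions_of(camera, target): "pixels" (400x640 bool, what is visible of it).
- models.landmark_of(camera, target): "point" ([x, y, z] in mm, in world coordinates, good to about 4 mm: a listed point, or the origin of a listed thing).
The state is a dict: "time": time; "qpos": joint angles; "joint_velocities": joint speeds; "joint_torque": joint torques, N m; "position": TCP position; "eef_rot": TCP orientation; "wrist_force": force on the tool from outside, world axes, zero at the start; "torque": the same for the moment, N m; "gripper_width": finger opening in mm.
Only numpy, scipy, OpenCV 4.12 (cv2) and the standard library are available. Lean on these libraries where they do the work, as an engineer would, in place of code of your own. Each camera call takes 0.05 s, during which the arm holds its last target. There are 200 camera calls.

### The job

Close the casting pot: pull the pot's lid bolt out by its black knob until it clicks over to its outer end, lower the loose lid gently onto the rim so that it sits seated and level, then push the knob fully home so that the bolt locks over the lid. Do not drop the lid onto the pot, and leave the jar, the cup and the spatula where they stand.

Things in the scene. Friction and masses are not known exactly. Their poses are not given: they have to be found in the camera images.
- pot: Grey round open pot fixed to the bench, outer diameter 150 mm (162 mm at a steel band), wall 6 mm, rim 110 mm high; a plaster mould stands well below the rim inside. Origin: centre of its underside. z up; the lid bolt's dark steel housing is on its -x side, 72 to 117 mm from the axis, 46 mm wide, its top 140 mm above the bench.
- pot_rim (a point): Centre of the pot's mouth, at rim height (110 mm above the pot's origin); same axes as the pot.
- bolt (a joint): Slide of the lid bolt (m): 0 = home (its flat steel tongue, 24 mm wide and 8 mm thick, reaches 22 mm in over the rim, its underside 12 mm above the rim), 0.040 = fully out (tongue clear of the rim by 18 mm). It moves along the pot's -x as it comes out. An over-centre spring holds it at either end with about 6 N; past mid-travel it jumps to the other end. It starts home.
- bolt_knob (a point): Centre of the bolt's knob, a black upright disc (diameter 56 mm, 16 mm thick) on the bolt's axis, 126 mm above the bench; axes as the pot's. It lies 163 mm from the pot's axis when home, 203 mm when out. When home, a 38 mm gap between housing and disc is crossed only by the flat bar (24 mm wide, top 4 mm above the knob's centre): room for shut fingers to hook behind the disc from above.
- lid: Loose aluminium lid, about 0.45 kg, lying right way up on the bench: flange of diameter 150 mm, 8 mm thick, over a locating step of diameter 130 mm and height 12 mm, which enters the pot's 138 mm mouth. Origin: centre of the step's underside; z up. Seated, its origin is 98 mm above the pot's origin. Its x runs along the handle; the lid may be turned any way on the pot.
- lid_handle (a point): Middle of the lid's bridge handle, a dark bar 70 mm long (along the lid's x), 14 mm wide and 14 mm high, its middle 51 mm above the lid's origin, 24 mm of free height beneath it between two posts; same axes as the lid.
- jar: Closed jar, bystander, diameter 70 mm, height 110 mm; origin centre of its underside.
- cup: Empty white mixing cup, bystander, rim diameter 72 mm, height 90 mm; origin centre of its underside.
- spatula: Flat spatula lying on the bench, bystander, 200 mm long along its x; origin centre of its underside.
Not all that is in view belongs to the job. Of the things like the lid, leave any that is green; of the rest the smaller one is meant.

How it is judged (in metres and radians):
On the way, in this order (a step that is already met when the one before it is completed fails the run):
1. the bolt is pulled out to its outer end (over 36 mm) (value of joint bolt above 0.036 m), for 0.2 s.
2. the lid is seated on the rim, level, with the bolt still out (horizontal distance between lid and pot below 0.008 m and z of lid in the frame of pot between 0.094 and 0.1015 m and angle between lid's own z axis and vertical below 0.035 rad and value of joint bolt above 0.03 m), for 0.2 s.
At the end, for the whole second after the job is handed in: The lid is seated in the pot's mouth (centre within 8 mm of the pot's axis, origin 94 to 101.5 mm above the pot's, tilt under 2 degrees), at rest, and the bolt is home over it (joint under 4 mm) (horizontal distance between lid and pot below 0.008 m and z of lid in the frame of pot between 0.094 and 0.1015 m and angle between lid's own z axis and vertical below 0.035 rad and value of joint bolt below 0.004 m and linear speed of lid below 0.02 m/s and velocity of joint bolt below 0.01 m/s); the robot touches nothing.
It fails at once if the lid is dropped or slammed onto the pot (faster than 0.45 m/s within 30 mm of its seat) (horizontal distance between lid and pot below 0.05 m and z of lid in the frame of pot below 0.128 m and linear speed of lid above 0.45 m/s).
It fails at once if the jar is moved by more than 30 mm (distance of jar from where it was at the start of the episode above 0.03 m).
It fails at once if the cup is moved by more than 30 mm (distance of cup from where it was at the start of the episode above 0.03 m).
It fails at once if the spatula is moved by more than 30 mm (distance of spatula from where it was at the start of the episode above 0.03 m).
It also fails if it takes over 61 s, if anything falls off the work surface, if the arm or the gripper's body presses on something with over 40 N, if the wrist force passes 120 N, or if a joint passes its speed limit or range.

## Working session

There is one attempt and no reset: what is moved stays moved. The work goes in short steps, Python scripts to look and compute and a tool call to move; the robot and the scene stay as the last step left them, time stands still between calls to the robot, and variables do not carry over. Pictures are saved under pics/ and viewed, about 8 in all and at most 12, crops included, and the job is handed in when it is done.

Besides the shell and the picture viewer there is one more tool, called after "Call:" as name(argument=value, ...), one argument or row to a line, values as JSON. drive_tool: Moves the arm, as the interface text tells. Its arguments: {"type":"object","properties":{"steps":{"type":"array","items":{"type":"array","items":{"type":"number"}}},"fingers":{"type":"number"},"squeeze":{"type":"number"}},"required":["steps"]}

```bash
mkdir -p pics; cat > h.py <<'E'
import numpy as np, cv2
from workcell import env, eyes, ticket, models
def cam(n, save=None):
    d=eyes.read_camera(n)
    if save: cv2.imwrite('pics/'+save, d['frame'][:,:,::-1])
    return d
def cloud(d):
    K=d['K'];z=d['range_z'];v,u=np.mgrid[:400,:640]
    p=np.stack([(u-K[0,2])*z/K[0,0],(v-K[1,2])*z/K[1,1],z,np.ones_like(z)],-1)
    w=(p@d['world_from_camera'].T)[...,:3]; w[z==0]=np.nan
    return w
def proj(d,p):
    c=np.linalg.inv(d['world_from_camera'])@np.r_[p,1]; c=d['K']@c[:3]; return (c[:2]/c[2]).round(0)
E
python3 - <<'E'
from h import *
ds={}
for n in ('scene','top'):
    d=cam(n,n+'0.png')
    for t in ('pot','pot_rim','bolt_knob','lid','lid_handle','jar','cup','spatula'):
        for r in models.landmark_of(n,t):
            print(n,t,np.round(r['point']),round(r['score'],2),proj(d,r['point']))
a=cv2.imread('pics/scene0.png');b=cv2.imread('pics/top0.png')
cv2.imwrite('pics/both.png',cv2.resize(np.vstack([a,b]),(480,600)) )
s=env.sense();print(s)
E
```

```text
scene pot [ 617. -221.   -2.] 0.84 [292. 187.]
scene pot_rim [ 618. -218.  111.] 0.77 [290. 160.]
scene pot_rim [685. 428.   3.] 0.34 [377. 337.]
scene bolt_knob [ 457. -249.  127.] 0.69 [329. 140.]
scene lid [632. -11.  -1.] 0.87 [315. 224.]
scene lid [421. 222.   0.] 0.82 [415. 248.]
scene lid [668. 205.  -4.] 0.76 [338. 275.]
scene lid [ 616. -220.  108.] 0.42 [291. 161.]
scene lid_handle [671. 199.  51.] 0.95 [337. 260.]
scene lid_handle [419. 224.  71.] 0.91 [419. 231.]
scene lid_handle [636.  -9.  49.] 0.87 [314. 213.]
scene jar [804.  23.   5.] 0.69 [268. 248.]
scene cup [685. 424.   2.] 0.63 [376. 336.]
scene spatula [412.   4.   0.] 0.93 [377. 206.]
top pot [ 622. -218.   -1.] 0.82 [414. 194.]
top pot [800.  32.   1.] 0.15 [323. 131.]
top pot_rim [ 615. -220.  106.] 0.95 [424. 189.]
top bolt_knob [ 456. -240.  126.] 0.73 [437. 253.]
top lid [638. -11.   4.] 0.67 [339. 188.]
top lid [428. 218.  -2.] 0.61 [253. 266.]
top lid_handle [636. -13.  49.] 0.92 [340. 186.]
top lid_handle [669. 200.  50.] 0.73 [260. 173.]
top lid_handle [425. 221.  72.] 0.56 [248. 266.]
top jar [801.  32.  -2.] 0.85 [323. 131.]
top cup [685. 426.  -3.] 0.76 [181. 172.]
top spatula [409.   3.  -1.] 0.83 [334. 273.]
{'time': 0.9, 'qpos': array([-1.24301037,  0.39838132,  0.04510844,  1.53656199, -0.01873271,
        1.20692548, -0.05069025]), 'joint_velocities': array([-0.00137193,  0.00045348,  0.00042839,  0.00219698,  0.00057889,
       -0.00082991,  0.00115836]), 'joint_torque': array([-3.76012395e-04, -4.75006127e+01,  1.36248942e+00, -2.54514903e+01,
        1.14078243e-02,  7.05732073e-04, -1.83572922e-05]), 'position': array([269.05053713, 591.75102368, 231.37589413]), 'eef_rot': array([ 0.33480051,  1.54475103, -0.33456956]), 'wrist_force': array([ 0.48401187, -0.35474115, -0.484673  ]), 'torque': array([-0.02076982,  0.00619989,  0.00886352]), 'gripper_width': 85.74687067550252}
```

View picture.

```bash
python3 - <<'E'
import cv2,numpy as np
a=cv2.imread('pics/scene0.png')[110:360,200:460];b=cv2.imread('pics/top0.png')[100:300,160:470]
a=cv2.resize(a,None,fx=1.5,fy=1.5);b=cv2.resize(b,None,fx=1.3,fy=1.3)
o=np.zeros((max(a.shape[0],b.shape[0]),a.shape[1]+b.shape[1],3),np.uint8)
o[:a.shape[0],:a.shape[1]]=a;o[:b.shape[0],a.shape[1]:]=b
cv2.imwrite('pics/c1.png',o);print(o.shape)
E
```

```text
(375, 793, 3)
```

View pics/c1.png

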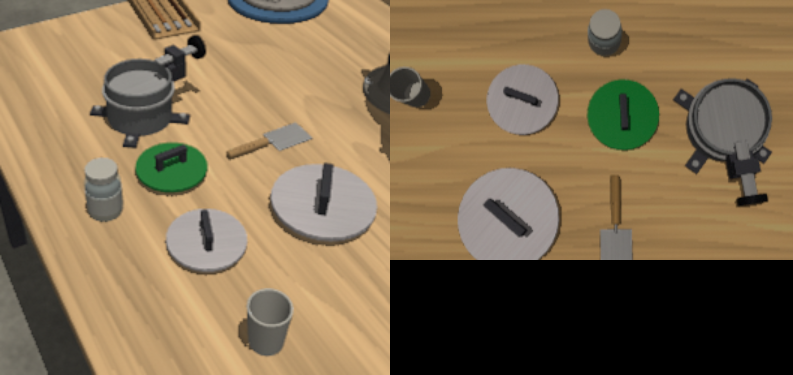

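The lid candidates in the scene picture are green at (315,218), large silver at (415,245) and small silver at (337,268). Green is ruled out, and of the two silver ones the smaller, at world (670,203), is meant. Next I measure sizes and directions from depth.

```bash
cat >> h.py <<'E'
from scipy.spatial.transform import Rotation as Ro
def near(w,c,r,z0,z1):
    m=(np.hypot(w[...,0]-c[0],w[...,1]-c[1])<r)&(w[...,2]>z0)&(w[...,2]<z1); return m
E
python3 - <<'E'
from h import *
print(np.round(Ro.from_rotvec(env.sense()['eef_rot']).as_matrix(),2))
for n in ('scene','top'):
    d=cam(n); w=cloud(d)
    for nm,c in (('small',(669,202)),('big',(424,221))):
        m=near(w,c,130,8,35); p=w[m]
        (a,b),r=cv2.minEnclosingCircle(p[:,:2].astype(np.float32)); 
        print(n,nm,m.sum(),'ctr',round(a),round(b),'r',round(r),'z',np.median(p[:,2]))
        h=w[near(w,c,60,50,90)]; q=h[:,:2]; mm=q.mean(0); e=np.linalg.svd(q-mm,full_matrices=False)[2][0]
        print('  handle',mm.round(),'dir deg',np.degrees(np.arctan2(e[1],e[0])).round(1),'z',np.median(h[:,2]).round(), 'rect',cv2.minAreaRect(q.astype(np.float32)))
    p=w[near(w,(618,-220),90,104,116)]
    (a,b),r=cv2.minEnclosingCircle(p[:,:2].astype(np.float32)); print(n,'pot rim',round(a),round(b),round(r))
    p=w[near(w,(456,-245),45,135,165)]; print(n,'knob',len(p),p.mean(0).round(),p.min(0).round(),p.max(0).round(), cv2.minAreaRect(p[:,:2].astype(np.float32)))
    p=w[near(w,(525,-235),25,134,146)]; print(n,'housing',len(p),p.mean(0).round(),cv2.minAreaRect(p[:,:2].astype(np.float32)))
f=cam('scene')['frame'][220:310,290:460]
cv2.imwrite('pics/c2.png',cv2.resize(f[:,:,::-1],None,fx=4,fy=4))
E
```

```text
[[ 0.    0.41  0.91]
 [ 0.    0.91 -0.41]
 [-1.    0.   -0.  ]]
scene small 1668 ctr 665 194 r 85 z 20.686073969511426
  handle [670. 204.] dir deg 71.0 z 58.0 rect ((669.6102905273438, 203.0455780029297), (69.54592895507812, 14.567715644836426), 69.74711608886719)
scene big 2617 ctr 422 223 r 104 z 27.91270515549695
  handle [430. 232.] dir deg 50.0 z 79.0 rect ((422.7548828125, 223.6743621826172), (97.11417388916016, 19.009552001953125), 49.5164794921875)
scene pot rim 610 -213 82
scene knob 71 [ 456. -235.  146.] [ 444. -265.  135.] [ 467. -215.  157.] ((455.4644470214844, -240.47450256347656), (18.390684127807617, 51.72188186645508), 8.359330177307129)
scene housing 59 [ 518. -234.  140.] ((518.628173828125, -235.2469482421875), (34.868370056152344, 38.45459747314453), 30.253990173339844)
top small 2175 ctr 678 184 r 93 z 19.279035738690936
  handle [667. 199.] dir deg 69.4 z 58.0 rect ((667.8743286132812, 199.98941040039062), (71.21058654785156, 14.731480598449707), 69.900146484375)
top big 4461 ctr 412 215 r 113 z 26.57002227231351
  handle [421. 220.] dir deg -130.6 z 78.0 rect ((421.0397644042969, 221.77589416503906), (95.18070220947266, 19.410951614379883), 49.74091720581055)
top pot rim 608 -219 81
top knob 146 [ 453. -239.  148.] [ 443. -269.  135.] [ 464. -216.  158.] ((454.2552795410156, -241.45741271972656), (17.843595504760742, 52.72465133666992), 9.472172737121582)
top housing 181 [ 516. -235.  139.] ((514.20654296875, -234.5692901611328), (26.42961883544922, 43.96174240112305), 10.062692642211914)
```

View pics/c2.png

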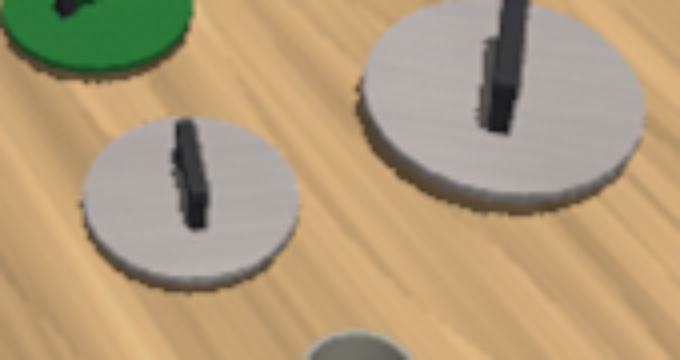

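The crop confirms it: the small silver lid is at (337,268), handle top at 58 mm and handle 70 mm long, against 97 mm on the big one. Its handle lies at 70°, centre about (669,202). I set out toward the knob.

Call:
drive_tool(
  steps=[
    [0,-0.0314,0.0248,0,0,0],
    [0,-0.0314,0.0248,0,0,0],
    [0,-0.0314,0.0248,0,0,0],
    [0,-0.0314,0.0248,0,0,0],
    [0,-0.0314,0.0248,0,0,0],
    [0,-0.0314,0.0248,0,0,0],
    [0,-0.0314,0.0248,0,0,0],
    [0,-0.0314,0.0248,0,0,0],
    [0,-0.0314,0.0248,0,0,0],
    [0,-0.0314,0.0248,0,0,0],
  ],
  fingers=0,
  squeeze=40,
)

```text
time: 1.88
position: [365.1, 199.4, 227.8]
eef_rot: [0.327, 1.55, -0.313]
wrist_force: [0.3, -0.5, -0.5]
gripper_width: 0.2
```

Call:
drive_tool(
  steps=[
    [0,-0.0314,0.0248,0,0,0],
    [0,-0.0314,0.0248,0,0,0],
    [0,-0.0314,0.0248,0,0,0],
    [0,-0.0314,0.0248,0,0,0],
    [0,-0.0314,0.0248,0,0,0],
    [0,0,0,-0.1134,0,0],
    [0,0,0,-0.1134,0,0],
    [0,0,0,-0.1134,0,0],
    [0,0,0,-0.1134,0,0],
    [0,0,0,-0.1134,0,0],
  ],
)

```text
time: 2.72
position: [418.9, -15.7, 229.4]
eef_rot: [-0.116, 1.555, 0.137]
wrist_force: [0.3, 0.4, 0.1]
gripper_width: -0.2
```

```bash
cat >> h.py <<'E'
def to(x,y,z,yaw=None):
    "shift in tool axes to a world TCP target; yaw = heading of tool z in deg"
    s=env.sense();R=Ro.from_rotvec(s['eef_rot']).as_matrix()
    d=R.T@(np.array([x,y,z])-s['position'])
    print('t',s['time'],'pos',s['position'].round(1),'shift mm',d.round(1),'headz',np.degrees(np.arctan2(R[1,2],R[0,2])).round(1),'tilt',R[2].round(3),'F',s['wrist_force'].round(1),'w',round(s['gripper_width'],1))
    if yaw is not None:
        T=np.c_[[0,0,-1],[-np.sin(np.radians(yaw)),np.cos(np.radians(yaw)),0],[np.cos(np.radians(yaw)),np.sin(np.radians(yaw)),0]]
        print('turn',Ro.from_matrix(R.T@T).as_rotvec().round(3))
E
python3 - <<'E'
from h import *
to(482,-237,200,8.5)
# pot rim fit from the ring's top points
d=cam('top');w=cloud(d)
p=w[near(w,(617,-218),80,107,113)]
from scipy.optimize import least_squares
r=least_squares(lambda q:np.abs(np.hypot(p[:,0]-q[0],p[:,1]-q[1])-72)/3,[617,-218],loss='soft_l1');print(len(p),r.x)
E
```

```text
t 2.7167 pos [418.9 -15.7 229.4] shift mm [  27.  -228.9   26.4] headz 9.2 tilt [-1.     0.012  0.013] F [0.3 0.4 0.1] w -0.2
turn [ 0.013  0.013 -0.012]
335 [ 613.88533197 -216.93699904]
```

Call:
drive_tool(
  steps=[
    [0,-0.0382,0.0043,0.013,0.013,-0.012],
    [0,-0.0382,0.0043,0,0,0],
    [0,-0.0382,0.0043,0,0,0],
    [0,-0.0382,0.0043,0,0,0],
    [0,-0.0382,0.0043,0,0,0],
    [0,-0.0382,0.0043,0,0,0],
    [0,0,0,0,0,0],
    [0.015,0,0,0,0,0],
    [0.015,0,0,0,0,0],
    [0,0,0,0,0,0],
  ],
)

```text
time: 3.6
position: [484.4, -247.9, 199.5]
eef_rot: [-0.11, 1.562, 0.103]
wrist_force: [-0.1, -0.0, -0.2]
gripper_width: -0.0
```

```bash
python3 - <<'E'
from h import *
to(481.5,-237.3,136,8.5)
d=cam('scene');w=cloud(d)
cv2.imwrite('pics/c3.png',cv2.resize(d['frame'][80:220,240:400,::-1],None,fx=3,fy=3))
E
```

```text
t 3.6 pos [ 484.4 -247.9  199.5] shift mm [63.4 11.2 -1.8] headz 7.8 tilt [-1.    -0.005  0.006] F [-0.1 -0.  -0.2] w -0.0
turn [-0.013  0.006  0.005]
```

View pics/c3.png

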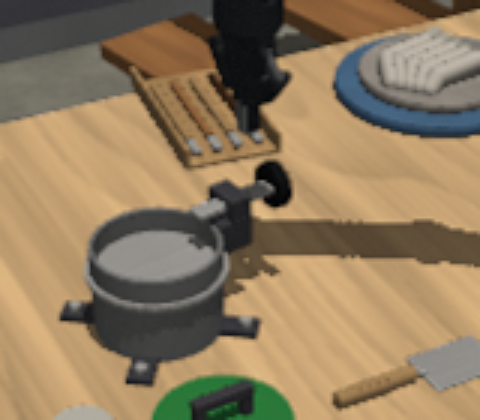

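The fingertips hover above the gap (crop (250,130), knob at (272,185)). I correct y by +11 mm and descend.

Call:
drive_tool(
  steps=[
    [0,0.0105,-0.0018,-0.013,0.006,0.005],
    [0,0,0,0,0,0],
    [0.012,0,0,0,0,0],
    [0.012,0,0,0,0,0],
    [0.012,0,0,0,0,0],
    [0.012,0,0,0,0,0],
    [0.01,0,0,0,0,0],
    [0.004,0,0,0,0,0],
    [0,0,0,0,0,0],
    [0,0,0,0,0,0],
  ],
)

```text
time: 4.48
position: [483.9, -233.1, 135.3]
eef_rot: [-0.119, 1.562, 0.122]
wrist_force: [-0.6, 0.2, 0.4]
gripper_width: -0.4
```

```bash
python3 -c "
from h import *
to(481.5,-237.3,136,8.5)"
```

```text
t 4.4833 pos [ 483.9 -233.1  135.3] shift mm [-0.7 -3.8 -3. ] headz 8.8 tilt [-1.     0.001  0.006] F [-0.6  0.2  0.4] w -0.4
turn [ 0.005  0.006 -0.001]
```

Call:
drive_tool(
  steps=[
    [0,-0.003,-0.006,0,0,0],
    [0,0,-0.006,0,0,0],
    [0,0,-0.006,0,0,0],
    [0,0,-0.006,0,0,0],
    [0,0,-0.006,0,0,0],
    [0,0,-0.006,0,0,0],
    [0,0,-0.006,0,0,0],
    [0,0,-0.005,0,0,0],
    [0,0,0,0,0,0],
    [0,0,0,0,0,0],
  ],
)

```text
time: 5.32
position: [444.6, -243.5, 139.3]
eef_rot: [-0.123, 1.536, 0.119]
wrist_force: [0.7, 0.0, -0.1]
gripper_width: -0.0
```

```bash
python3 - <<'E'
from h import *
to(436,-243,136,8.5)
d=cam('top');w=cloud(d)
p=w[near(w,(425,-246),50,135,165)]; print(len(p),p.mean(0).round(),cv2.minAreaRect(p[:,:2].astype(np.float32)))
cv2.imwrite('pics/c4.png',cv2.resize(d['frame'][150:300,370:490,::-1],None,fx=3,fy=3))
E
```

```text
t 5.3167 pos [ 444.6 -243.5  139.3] shift mm [ 3.   1.8 -8.5] headz 8.9 tilt [-0.999 -0.005  0.032] F [ 0.7  0.  -0.1] w -0.0
turn [0.006 0.032 0.005]
95 [ 412. -236.  148.] ((422.3142395019531, -232.5587921142578), (49.5799446105957, 32.09577941894531), 26.613359451293945)
```

View pics/c4.png

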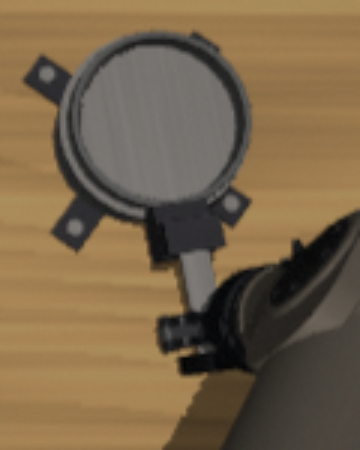

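The knob disc now sits at about x=412 with the mouth clear of the tongue and no force on the tool, so the bolt is out. I lift and travel to the lid.

Call:
drive_tool(
  steps=[
    [-0.03,0,0,0,0.032,0],
    [-0.035,0,0,0,0,0],
    [-0.035,0,0,0,0,0],
    [0,0.0326,0.023,0,0,0],
    [0,0.0326,0.023,0,0,0],
    [0,0.0326,0.023,0,0,0],
    [0,0.0326,0.023,0,0,0],
    [0,0.0326,0.023,0,0,0],
    [0,0.0326,0.023,0,0,0],
    [0,0.0326,0.023,0,0,0],
  ],
  fingers=0.05,
)

```text
time: 6.2
position: [569.1, 0.2, 243.3]
eef_rot: [-0.105, 1.573, 0.092]
wrist_force: [0.7, 0.1, 1.5]
gripper_width: 50.0
```

Call:
drive_tool(
  steps=[
    [0,0.0326,0.023,0,0,0],
    [0,0.0326,0.023,0,0,0],
    [0,0.0326,0.023,0,0,0],
    [0,0,0,-0.12,0,0],
    [0,0,0,-0.12,0,0],
    [0,0,0,-0.12,0,0],
    [0,0,0,-0.12,0,0],
    [0,0,0,-0.12,0,0],
    [0,0,0,-0.12,0,0],
    [0,0,0,-0.12,0,0],
  ],
)

```text
time: 7.03
position: [629.3, 127.9, 235.2]
eef_rot: [-0.786, 1.443, 0.778]
wrist_force: [-0.3, -0.5, 0.0]
gripper_width: 50.1
```

```bash
python3 - <<'E'
from h import *
to(669,202,120,70)
d=cam('top');w=cloud(d)
p=w[near(w,(430,-246),60,135,165)]; print(len(p),p.mean(0).round(),cv2.minAreaRect(p[:,:2].astype(np.float32)))
p=w[near(w,(617,-218),80,107,113)]
(a,b),r=cv2.minEnclosingCircle(p[:,:2].astype(np.float32)); print(a,b,r)
for n in ('scene','top'):
    d=cam(n);print([(np.round(r['point']),round(r['score'],2)) for r in models.landmark_of(n,'bolt_knob')+models.landmark_of(n,'pot_rim')])
E
```

```text
t 7.0333 pos [629.3 127.9 235.2] shift mm [113.8   6.2  85.8] headz 57.3 tilt [-1.     0.004 -0.017] F [-0.3 -0.5  0. ] w 50.1
turn [-0.221 -0.017 -0.005]
152 [ 414. -246.  148.] ((417.1044006347656, -247.82899475097656), (23.50309181213379, 53.2322883605957), 12.293938636779785)
612.9700927734375 -217.18836975097656 75.60696411132812
[(array([ 616., -217.,  112.]), 0.85), (array([685., 425.,   3.]), 0.26), (array([412.,   6.,  -1.]), 0.19)]
[(array([ 416., -250.,  126.]), 0.9), (array([410.,   6.,  -2.]), 0.73), (array([ 614., -220.,  109.]), 0.64)]
```

Call:
drive_tool(
  steps=[
    [0,0.002,0.0286,-0.005,-0.017,-0.005],
    [0,0.002,0.0286,0,0,0],
    [0,0.002,0.0286,0,0,0],
    [0,0,0,-0.108,0,0],
    [0,0,0,-0.108,0,0],
    [0.035,0,0,0,0,0],
    [0.035,0,0,0,0,0],
    [0.035,0,0,0,0,0],
    [0,0,0,0,0,0],
    [0,0,0,0,0,0],
  ],
)

```text
time: 8.22
position: [676.6, 207.4, 130.2]
eef_rot: [-0.945, 1.348, 0.936]
wrist_force: [0.3, 0.5, 0.7]
gripper_width: 50.1
```

```bash
python3 - <<'E'
from h import *
to(669,202,32,70)
for n in ('scene','top'):
    d=cam(n); w=cloud(d)
    h=w[near(w,(669,202),50,52,64)]; print(n,len(h),h.mean(0).round(),cv2.minAreaRect(h[:,:2].astype(np.float32)))
    if n=='scene': cv2.imwrite('pics/c5.png',cv2.resize(d['frame'][190:310,270:410,::-1],None,fx=3,fy=3))
E
```

```text
t 8.2167 pos [676.6 207.4 130.2] shift mm [98.1  6.2 -8.2] headz 69.5 tilt [-1.    -0.01   0.004] F [0.3 0.5 0.7] w 50.1
turn [-0.009  0.004  0.01 ]
scene 107 [670. 204.  58.] ((668.9930419921875, 202.13925170898438), (67.29961395263672, 14.30551528930664), 69.74528503417969)
top 102 [664. 191.  57.] ((664.238037109375, 191.13912963867188), (52.085445404052734, 14.2587251663208), 70.84522247314453)
```

View pics/c5.png

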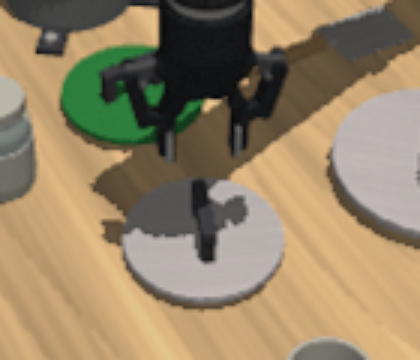

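The jaws straddle the handle (crop (203,220), fingers at (168,150) and (238,140)). I centre, descend and grip.

Call:
drive_tool(
  steps=[
    [0.0,0.006,-0.008,-0.009,0.004,0.01],
    [0,0,0,0,0,0],
    [0.02,0,0,0,0,0],
    [0.02,0,0,0,0,0],
    [0.02,0,0,0,0,0],
    [0.02,0,0,0,0,0],
    [0.012,0,0,0,0,0],
    [0.006,0,0,0,0,0],
    [0,0,0,0,0,0],
    [0,0,0,0,0,0],
  ],
)

```text
time: 9.15
position: [681.5, 203.0, 51.2]
eef_rot: [-0.949, 1.322, 0.935]
wrist_force: [0.3, 0.8, 0.3]
gripper_width: 50.0
```

```bash
python3 -c "
from h import *
to(669,202,32,70)"
```

```text
t 9.15 pos [681.5 203.   51.2] shift mm [18.7 11.9 -5.7] headz 69.9 tilt [-0.999 -0.025  0.022] F [0.3 0.8 0.3] w 50.0
turn [-0.002  0.022  0.025]
```

Call:
drive_tool(
  steps=[
    [0.0,0.006,-0.003,0,0.022,0.025],
    [0,0.006,-0.003,0,0,0],
    [0,0,0,0,0,0],
    [0,0,0,0,0,0],
    [0,0,0,0,0,0],
    [0,0,0,0,0,0],
    [0,0,0,0,0,0],
    [0,0,0,0,0,0],
    [0,0,0,0,0,0],
    [0,0,0,0,0,0],
  ],
)

```text
time: 9.98
position: [671.7, 202.0, 58.1]
eef_rot: [-0.948, 1.343, 0.942]
wrist_force: [0.8, -0.7, 0.6]
gripper_width: 50.1
```

```bash
python3 -c "
from h import *
to(669,202,32,70);print(env.sense()['qpos'])"
```

```text
t 9.9833 pos [671.7 202.   58.1] shift mm [26.   2.8 -1.2] headz 69.9 tilt [-1.    -0.01   0.008] F [ 0.8 -0.7  0.6] w 50.1
turn [-0.003  0.008  0.01 ]
[-0.57356774  0.66306954  0.32564249  1.57198962 -0.24723849  0.93477694
  2.62274096]
```

Call:
drive_tool(
  steps=[
    [0.006,0.003,-0.001,0,0.008,0.01],
    [0.006,0,0,0,0,0],
    [0.006,0,0,0,0,0],
    [0.005,0,0,0,0,0],
    [0.003,0,0,0,0,0],
    [0,0,0,0,0,0],
    [0,0,0,0,0,0],
    [0,0,0,0,0,0],
    [0,0,0,0,0,0],
    [0,0,0,0,0,0],
  ],
)

```text
time: 10.82
position: [667.4, 201.8, 27.4]
eef_rot: [-0.946, 1.36, 0.948]
wrist_force: [0.0, -0.3, -0.3]
gripper_width: 49.7
```

```bash
python3 -c "
from h import *
to(669,202,32,70)"
```

```text
t 10.8167 pos [667.4 201.8  27.4] shift mm [-4.6 -1.4  0.7] headz 69.8 tilt [-1.     0.003 -0.003] F [ 0.  -0.3 -0.3] w 49.7
turn [-0.003 -0.003 -0.003]
```

Call:
drive_tool(
  steps=[
    [-0.004,0,0,0,0,0],
    [0,0,0,0,0,0],
    [0,0,0,0,0,0],
    [0,0,0,0,0,0],
    [0,0,0,0,0,0],
    [0,0,0,0,0,0],
    [0,0,0,0,0,0],
    [0,0,0,0,0,0],
    [0,0,0,0,0,0],
    [0,0,0,0,0,0],
  ],
  fingers=0,
  squeeze=70,
)

```text
time: 11.65
position: [668.3, 201.8, 32.9]
eef_rot: [-0.947, 1.358, 0.947]
wrist_force: [0.5, -0.6, -0.4]
gripper_width: 12.6
```

```bash
python3 -c "
from h import *
to(669,202,32,70)"
```

```text
t 11.65 pos [668.3 201.8  32.9] shift mm [ 0.9 -0.6  0.4] headz 69.8 tilt [-1.     0.001 -0.002] F [ 0.5 -0.6 -0.4] w 12.6
turn [-0.003 -0.002 -0.001]
```

Call:
drive_tool(
  steps=[
    [-0.008,0,0,0,0,0],
    [-0.015,0,0,0,0,0],
    [-0.022,0,0,0,0,0],
    [-0.025,0,0,0,0,0],
    [-0.025,0,0,0,0,0],
    [-0.025,0,0,0,0,0],
    [-0.025,0,0,0,0,0],
    [-0.02,0,0,0,0,0],
    [0,0,0,0.1,0,0],
    [0,0,0,0.11,0,0],
  ],
)

```text
time: 12.48
position: [660.1, 200.5, 197.8]
eef_rot: [-0.779, 1.453, 0.788]
wrist_force: [0.3, -0.4, -5.4]
gripper_width: 12.1
```

Call:
drive_tool(
  steps=[
    [0,0,0,0.11,0,0],
    [0,0,0,0.11,0,0],
    [0,0,0,0.11,0,0],
    [0,0,0,0.11,0,0],
    [0,0,0,0.11,0,0],
    [0,0,0,0.11,0,0],
    [0,0,0,0,0,0],
    [0,0,0,0,0,0],
    [0,0,0,0,0,0],
    [0,0,0,0,0,0],
  ],
)

```text
time: 13.32
position: [653.5, 200.2, 194.7]
eef_rot: [-0.25, 1.596, 0.244]
wrist_force: [0.6, -1.1, -4.3]
gripper_width: 12.5
```

```bash
python3 -c "
from h import *
to(615.5,-218,230,20);print(env.sense()['qpos'])"
```

```text
t 13.3167 pos [653.5 200.2 194.7] shift mm [ -29.8 -386.1 -166.2] headz 17.9 tilt [-0.999  0.003 -0.04 ] F [ 0.6 -1.1 -4.3] w 12.5
turn [-0.036 -0.039 -0.004]
[-0.73053434  0.57023294  0.56837573  1.46434884 -0.31197599  1.23869726
  1.76334436]
```

Call:
drive_tool(
  steps=[
    [-0.01,-0.016,-0.007,-0.036,-0.039,-0.004],
    [-0.01,-0.027,-0.0116,0,0,0],
    [-0.01,-0.032,-0.0138,0,0,0],
    [0,-0.032,-0.0138,0,0,0],
    [0,-0.032,-0.0138,0,0,0],
    [0,-0.032,-0.0138,0,0,0],
    [0,-0.032,-0.0138,0,0,0],
    [0,-0.032,-0.0138,0,0,0],
    [0,-0.032,-0.0138,0,0,0],
    [0,-0.032,-0.0138,0,0,0],
  ],
)

```text
time: 14.15
position: [639.2, -120.6, 223.0]
eef_rot: [-0.297, 1.546, 0.316]
wrist_force: [1.0, -0.1, -4.4]
gripper_width: 12.7
```

```bash
python3 -c "
from h import *
to(615.5,-218,230,20);print(env.sense()['qpos'])"
```

```text
t 14.15 pos [ 639.2 -120.6  223. ] shift mm [ -8.1 -80.9 -59. ] headz 22.4 tilt [-1.     0.011  0.005] F [ 1.  -0.1 -4.4] w 12.7
turn [ 0.042  0.004 -0.011]
[-0.31415657  0.47197373  0.6252896   1.55567511 -0.30078981  1.21197055
  2.32869629]
```

Call:
drive_tool(
  steps=[
    [0,-0.02,-0.015,0.042,0.004,-0.011],
    [0,-0.02,-0.015,0,0,0],
    [0,-0.02,-0.015,0,0,0],
    [0,-0.014,-0.01,0,0,0],
    [0,-0.006,-0.003,0,0,0],
    [0,0,0,0,0,0],
    [0,0,0,0,0,0],
    [0,0,0,0,0,0],
    [0,0,0,0,0,0],
    [0,0,0,0,0,0],
  ],
)

```text
time: 14.98
position: [607.5, -226.3, 223.7]
eef_rot: [-0.263, 1.556, 0.26]
wrist_force: [0.1, 0.4, -4.0]
gripper_width: 13.0
```

```bash
python3 - <<'E'
from h import *
to(615.5,-218,180,20)
for n in ('scene','top'):
    d=cam(n); w=cloud(d);z=env.sense()['position'][2]-32.9+20
    p=w[near(w,(615,-218),110,z-7,z+7)]
    print(n,len(p),z,np.nanmedian(p[:,2]),cv2.minEnclosingCircle(p[:,:2].astype(np.float32)))
    A=np.c_[p,np.ones(len(p))]; 
    g=np.linalg.lstsq(np.c_[p[:,:2],np.ones(len(p))],p[:,2],rcond=None)[0]; print('slope',g[:2].round(3))
    p=w[near(w,(430,-246),60,135,165)]; print(len(p),p.mean(0).round(),'knob')
    print([(np.round(r['point']),round(r['score'],2)) for r in models.landmark_of(n,'lid')+models.landmark_of(n,'lid_handle')])
    if n=='scene': cv2.imwrite('pics/c6.png',cv2.resize(d['frame'][60:230,220:390,::-1],None,fx=3,fy=3))
E
```

```text
t 14.9833 pos [ 607.5 -226.3  223.7] shift mm [43.6  5.3 10.3] headz 19.1 tilt [-1.    -0.001 -0.002] F [ 0.1  0.4 -4. ] w 13.0
turn [-0.016 -0.002  0.001]
scene 795 210.732480549846 211.4124757297693 ((607.0011596679688, -225.44992065429688), 77.73993682861328)
slope [-0.005 -0.015]
72 [ 417. -241.  145.] knob
[(array([ 607., -223.,  192.]), 0.91), (array([631., -10.,   0.]), 0.74), (array([423., 223.,   0.]), 0.73), (array([419., 225.,  72.]), 0.97), (array([ 604., -229.,  239.]), 0.87), (array([637.,  -9.,  52.]), 0.87)]
top 1318 210.8023326653428 210.14386093994705 ((606.8179931640625, -219.4062042236328), 74.06130981445312)
slope [ 0.    -0.008]
0 [nan nan nan] knob
[(array([424., 221.,  -2.]), 0.93), (array([638.,  -8.,   1.]), 0.86), (array([ 610., -231.,  191.]), 0.56), (array([422., 220.,  71.]), 0.81), (array([636., -11.,  51.]), 0.6)]<stdin>:9: RuntimeWarning: Mean of empty slice.
  ret = um.true_divide(
```

View pics/c6.png

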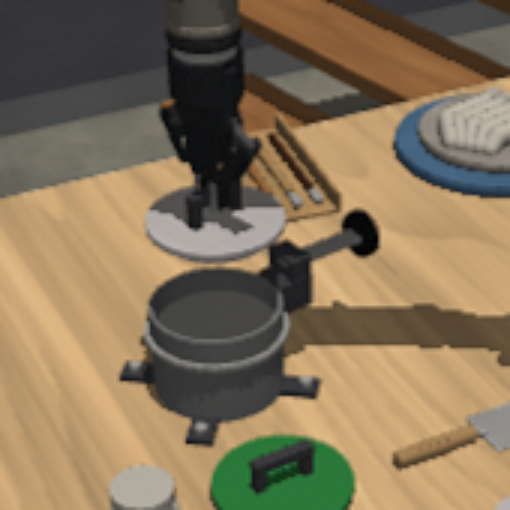

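```bash
python3 - <<'E'
from h import *
for n in ('scene','top'):
  for k in range(2):
    d=cam(n); w=cloud(d); p=w[near(w,(615.5,-218),84,106.5,116)][:,:2]
    best=[]
    for x in np.arange(605,626,.5):
        for y in np.arange(-230,-206,.5):
            r=np.hypot(p[:,0]-x,p[:,1]-y); best.append((((r>68.7)&(r<75.3)).sum(),x,y))
    m=max(best)[0]; g=np.array([b[1:] for b in best if b[0]>=m-2]); print(n,len(p),m,g.mean(0),g.std(0))
    a=np.degrees(np.arctan2(p[:,1]+218,p[:,0]-615.5)); print(np.histogram(a,12,(-180,180))[0])
E
```

```text
scene 239 172 [ 615.  -215.4] [0.54772256 0.43588989]
[34 18 19 18 14 14 17 24 24 21 15 21]
scene 244 165 [ 614.5   -214.625] [0.61237244 0.4145781 ]
[36 18 15 17 15 14 16 27 26 23 16 21]
top 185 175 [ 613.5 -217.5] [0.         0.40824829]
[ 4  0  0  0  0  0 14 29 30 29 31 48]
top 191 178 [ 613.75 -217.75] [0.25 0.25]
[ 5  0  0  0  0  0 13 28 34 32 34 45]
```

Call:
drive_tool(
  steps=[
    [0,0.0063,0.0101,-0.016,-0.002,0.001],
    [0.008,0,0,0,0,0],
    [0.012,0,0,0,0,0],
    [0.012,0,0,0,0,0],
    [0.012,0,0,0,0,0],
    [0.008,0,0,0,0,0],
    [0.004,0,0,0,0,0],
    [0,0,0,0,0,0],
    [0,0,0,0,0,0],
    [0,0,0,0,0,0],
  ],
)

```text
time: 16.32
position: [613.5, -217.5, 158.7]
eef_rot: [-0.273, 1.558, 0.274]
wrist_force: [-0.0, 1.3, -4.4]
gripper_width: 12.9
```

```bash
python3 - <<'E'
from h import *
to(614.8,-216.7,150,20)
E
```

```text
t 16.3167 pos [ 613.5 -217.5  158.7] shift mm [8.7 0.3 1.5] headz 20.0 tilt [-1.     0.002 -0.004] F [-0.   1.3 -4.4] w 12.9
turn [-0.001 -0.004 -0.002]
```

Call:
drive_tool(
  steps=[
    [0.005,0,0.0015,0,-0.004,-0.002],
    [0.004,0,0,0,0,0],
    [0.003,0,0,0,0,0],
    [0,0,0,0,0,0],
    [0,0,0,0,0,0],
    [0,0,0,0,0,0],
    [0,0,0,0,0,0],
    [0,0,0,0,0,0],
    [0,0,0,0,0,0],
    [0,0,0,0,0,0],
  ],
)

```text
time: 17.15
position: [616.8, -218.0, 148.3]
eef_rot: [-0.275, 1.548, 0.271]
wrist_force: [-0.7, 0.0, -4.4]
gripper_width: 13.0
```

```bash
python3 - <<'E'
from h import *
to(614.8,-216.7,131,20)
d=cam('scene')
cv2.imwrite('pics/c7.png',cv2.resize(d['frame'][90:210,240:360,::-1],None,fx=4,fy=4))
E
```

```text
t 17.15 pos [ 616.8 -218.   148.3] shift mm [17.3  1.9 -1.5] headz 19.9 tilt [-1.    -0.004  0.004] F [-0.7  0.  -4.4] w 13.0
turn [-0.001  0.004  0.004]
```

View pics/c7.png

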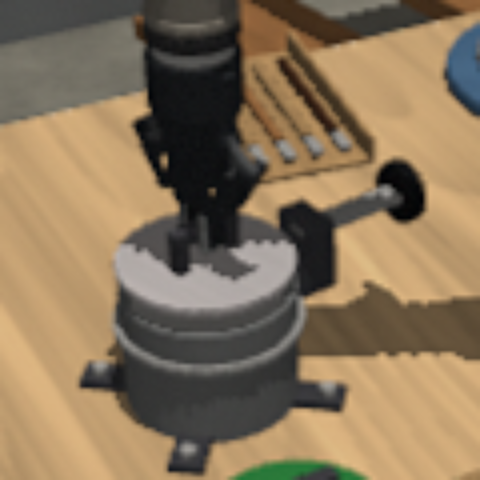

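The lid at crop (205,265) hangs concentric over the pot (210,350). I lower it slowly.

Call:
drive_tool(
  steps=[
    [0.002,0.0015,-0.0015,0,0.004,0.004],
    [0.002,0,0,0,0,0],
    [0.002,0,0,0,0,0],
    [0.002,0,0,0,0,0],
    [0.002,0,0,0,0,0],
    [0.0,0,0,0,0,0],
    [0,0,0,0,0,0],
    [0,0,0,0,0,0],
    [0,0,0,0,0,0],
    [0,0,0,0,0,0],
  ],
)

```text
time: 18.03
position: [614.5, -216.9, 136.9]
eef_rot: [-0.273, 1.554, 0.274]
wrist_force: [0.2, -0.3, -3.7]
gripper_width: 12.7
```

```bash
python3 - <<'E'
from h import *
to(614.8,-216.7,131,20)
E
```

```text
t 18.0333 pos [ 614.5 -216.9  136.9] shift mm [5.9 0.1 0.3] headz 19.9 tilt [-1.     0.001 -0.   ] F [ 0.2 -0.3 -3.7] w 12.7
turn [-0.001 -0.    -0.001]
```

Step is in the mouth (lid bottom 104) without contact. Continuing down.

Call:
drive_tool(
  steps=[
    [0.0015,0,0,0,0,0],
    [0.0015,0,0,0,0,0],
    [0.0015,0,0,0,0,0],
    [0.0015,0,0,0,0,0],
    [0.0,0,0,0,0,0],
    [0.0,0,0,0,0,0],
    [0,0,0,0,0,0],
    [0,0,0,0,0,0],
    [0,0,0,0,0,0],
    [0,0,0,0,0,0],
  ],
)

```text
time: 18.87
position: [615.4, -217.1, 134.1]
eef_rot: [-0.272, 1.552, 0.274]
wrist_force: [-0.3, 0.9, 0.3]
gripper_width: 13.0
```

```bash
python3 - <<'E'
from h import *
to(614.8,-216.7,131,20)
E
```

```text
t 18.8667 pos [ 615.4 -217.1  134.1] shift mm [ 3.1  0.6 -0.4] headz 19.9 tilt [-1.     0.001  0.002] F [-0.3  0.9  0.3] w 13.0
turn [-0.001  0.002 -0.001]
```

Call:
drive_tool(
  steps=[
    [0.003,0,0,0,0,0],
    [0.003,0,0,0,0,0],
    [0.003,0,0,0,0,0],
    [0.003,0,0,0,0,0],
    [0.0,0,0,0,0,0],
    [0.0,0,0,0,0,0],
    [0,0,0,0,0,0],
    [0,0,0,0,0,0],
    [0,0,0,0,0,0],
    [0,0,0,0,0,0],
  ],
)

```text
time: 19.7
position: [616.7, -217.5, 133.2]
eef_rot: [-0.27, 1.547, 0.277]
wrist_force: [-1.4, 1.2, 2.0]
gripper_width: 12.7
```

```bash
python3 - <<'E'
from h import *
to(614.8,-216.7,131,20)
for n in ('scene','top'):
    w=cloud(cam(n)); 
    p=w[near(w,(615,-217),71,108,128)]; r=cv2.minEnclosingCircle(p[:,:2].astype(np.float32))
    g=np.linalg.lstsq(np.c_[p[:,:2]-[615,-217],np.ones(len(p))],p[:,2],rcond=None)[0]; print(n,len(p),np.median(p[:,2]),r,g.round(3))
E
```

```text
t 19.7 pos [ 616.7 -217.5  133.2] shift mm [ 2.2  1.4 -1.5] headz 20.0 tilt [-1.     0.003  0.007] F [-1.4  1.2  2. ] w 12.7
turn [-0.001  0.007 -0.003]
scene 667 121.1386265916201 ((614.9733276367188, -216.97116088867188), 70.90637969970703) [-2.80000e-02 -1.10000e-02  1.21111e+02]
top 863 119.55286097817725 ((619.9735107421875, -205.04437255859375), 69.15830993652344) [-2.30000e-02  0.00000e+00  1.19829e+02]
```

Flange reads 1.5–3 mm high and tilted about 1.5° (high on -x), so it is hung up on the housing side. Lifting a little, shifting +x about 2 mm, retrying.

Call:
drive_tool(
  steps=[
    [-0.003,0,0,0,0.007,-0.003],
    [-0.002,-0.001,0.002,0,0,0],
    [0,-0.001,0.001,0,0,0],
    [0,0,0,0,0,0],
    [0,0,0,0,0,0],
    [0,0,0,0,0,0],
    [0,0,0,0,0,0],
    [0,0,0,0,0,0],
    [0,0,0,0,0,0],
    [0,0,0,0,0,0],
  ],
)

```text
time: 20.63
position: [619.1, -217.9, 133.8]
eef_rot: [-0.273, 1.558, 0.274]
wrist_force: [-0.3, 0.6, -4.1]
gripper_width: 12.7
```

```bash
python3 - <<'E'
from h import *
to(617.5,-218.5,131,20)
E
```

```text
t 20.6333 pos [ 619.1 -217.9  133.8] shift mm [ 2.8  0.  -1.7] headz 20.0 tilt [-1.     0.001 -0.004] F [-0.3  0.6 -4.1] w 12.7
turn [-0.001 -0.004 -0.001]
```

Call:
drive_tool(
  steps=[
    [0.0012,0,-0.001,0,-0.004,0],
    [0.0012,0,0,0,0,0],
    [0.0012,0,0,0,0,0],
    [0.0012,0,0,0,0,0],
    [0.0,0,0,0,0,0],
    [0,0,0,0,0,0],
    [0,0,0,0,0,0],
    [0,0,0,0,0,0],
    [0,0,0,0,0,0],
    [0,0,0,0,0,0],
  ],
)

```text
time: 21.47
position: [619.5, -218.1, 133.2]
eef_rot: [-0.272, 1.55, 0.275]
wrist_force: [-0.4, 1.5, 1.6]
gripper_width: 12.4
```

```bash
python3 - <<'E'
from h import *
to(617.5,-218.5,131,20)
for n in ('scene','top'):
    w=cloud(cam(n)); 
    p=w[near(w,(617,-218),71,108,128)]
    g=np.linalg.lstsq(np.c_[p[:,:2]-[617,-218],np.ones(len(p))],p[:,2],rcond=None)[0]; print(n,len(p),np.median(p[:,2]),g.round(3))
E
```

```text
t 21.4667 pos [ 619.5 -218.1  133.2] shift mm [ 2.2  0.3 -2. ] headz 20.0 tilt [-1.     0.001  0.004] F [-0.4  1.5  1.6] w 12.4
turn [-0.     0.004 -0.001]
scene 671 121.07096820966171 [-2.80000e-02 -1.40000e-02  1.21285e+02]
top 813 119.62188553060787 [-2.50000e-02 -5.00000e-03  1.20061e+02]
```

The lid has pivoted in the grip about the jaw axis (slope runs along the handle, far end low). I lift 2 mm, level it by turning the tool −0.028 about y, and lower again.

Call:
drive_tool(
  steps=[
    [-0.003,0,0,0,-0.014,0],
    [0,0,-0.001,0,-0.014,0],
    [0,0,0,0,0,0],
    [0.001,0,0,0,0,0],
    [0.001,0,0,0,0,0],
    [0.001,0,0,0,0,0],
    [0.001,0,0,0,0,0],
    [0.001,0,0,0,0,0],
    [0.001,0,0,0,0,0],
    [0,0,0,0,0,0],
  ],
)

```text
time: 22.4
position: [620.5, -218.5, 132.8]
eef_rot: [-0.267, 1.514, 0.278]
wrist_force: [-1.9, 1.1, 4.3]
gripper_width: 12.2
```

```bash
cat >> h.py <<'E'
def lidfit():
  for n in ('scene','top'):
    w=cloud(cam(n)); 
    p=w[near(w,(616,-218),70,106,128)]
    g=np.linalg.lstsq(np.c_[p[:,:2]-[616,-218],np.ones(len(p))],p[:,2],rcond=None)[0]; print(n,len(p),np.median(p[:,2]),g.round(3))
E
python3 - <<'E'
from h import *
to(617.5,-218.5,131,20)
lidfit()
E
```

```text
t 22.4 pos [ 620.5 -218.5  132.8] shift mm [ 1.7  1.  -2.9] headz 20.0 tilt [-0.999 -0.     0.039] F [-1.9  1.1  4.3] w 12.2
turn [-0.     0.039  0.   ]
scene 634 120.68299932680247 [-2.60000e-02 -5.00000e-03  1.20753e+02]
top 937 119.30270972475796 [-2.70000e-02  2.00000e-03  1.19477e+02]
```

```bash
python3 - <<'E'
from h import *
a=cam('scene')['frame'][130:200,255:345,::-1]; b=cam('top')['frame'][160:250,375:465,::-1]
a=cv2.resize(a,(540,420),interpolation=cv2.INTER_CUBIC)[:, :400]; b=cv2.resize(b,(400,400),interpolation=cv2.INTER_CUBIC)
o=np.zeros((420,800,3),np.uint8);o[:,:400]=a;o[:400,400:]=b
cv2.imwrite('pics/c8.png',o)
E
```

View pics/c8.png

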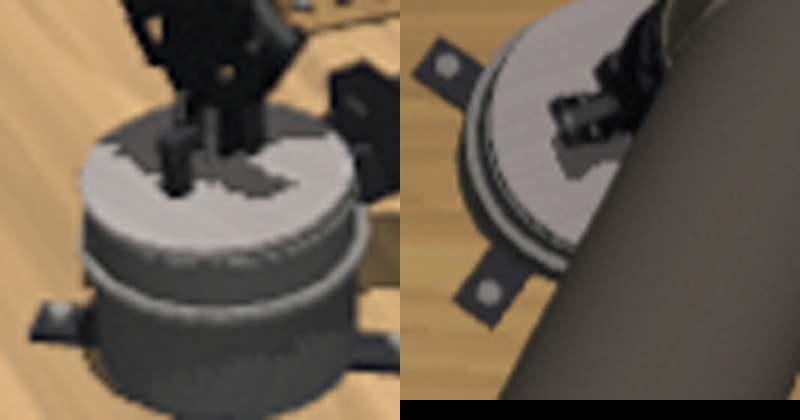

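Call:
drive_tool(
  steps=[
    [-0.005,0,0,0,0,0],
    [-0.005,0,0,0,0,0],
    [-0.005,0,0,0,0,0],
    [0,0.001,-0.003,0,0,0],
    [0,0,0,0,0.039,0],
    [0,0,0,0,0,0],
    [0,0,0,0,0,0],
    [0,0,0,0,0,0],
    [0,0,0,0,0,0],
    [0,0,0,0,0,0],
  ],
)

```text
time: 23.43
position: [611.6, -219.8, 142.3]
eef_rot: [-0.272, 1.561, 0.272]
wrist_force: [0.5, -1.6, -4.4]
gripper_width: 12.6
```

```bash
python3 - <<'E'
from h import *
to(616.5,-218,131,20)
z=env.sense()['position'][2]-12.9
for n in ('scene','top'):
    d=cam(n);w=cloud(d)
    m=near(w,(616,-218),90,z-5,z+6)&(d['frame'].mean(-1)>60); p=w[m]
    g=np.linalg.lstsq(np.c_[p[:,:2]-[616,-218],np.ones(len(p))],p[:,2],rcond=None)[0]; print(n,len(p),z,g.round(3))
    # grid fit of disc: outline radius via hull
    h=cv2.convexHull(p[:,:2].astype(np.float32))[:,0]
    from scipy.optimize import least_squares
    r=least_squares(lambda q:np.hypot(h[:,0]-q[0],h[:,1]-q[1])-75,[616,-218],loss='soft_l1');print(r.x,np.abs(r.fun).mean(), np.degrees(np.arctan2(h[:,1]+218,h[:,0]-616)).round()[::3])
E
```

```text
t 23.4333 pos [ 611.6 -219.8  142.3] shift mm [11.3  0.1  5.3] headz 19.8 tilt [-1.     0.002 -0.007] F [ 0.5 -1.6 -4.4] w 12.6
turn [-0.003 -0.007 -0.002]
scene 736 129.43226991402477 [-4.40000e-02 -1.10000e-02  1.29945e+02]
[ 607.97600761 -218.31617015] 0.9401425409536486 [  -7.   24.   61.  117.  143.  167. -145.  -94.  -65.  -39.]
top 833 129.43226991402477 [-4.10000e-02 -1.20000e-02  1.28975e+02]
[ 606.34696805 -221.32546618] 2.8612080740653956 [-13.  31.  54.  66.  92. 116. 150.]
```

The lid has pivoted (slope −0.044) and slipped about 3 mm in the grip. In both cameras the lid centre is about (7, 3.5) mm short of the pot centre. I lift, re-level with the tool and re-centre.

Call:
drive_tool(
  steps=[
    [-0.006,0,0,-0.003,-0.025,0],
    [0,0,0,0,-0.025,0],
    [0,0.0009,0.0064,0,0,0],
    [0,0,0,0,0,0],
    [0,0,0,0,0,0],
    [0,0,0,0,0,0],
    [0,0,0,0,0,0],
    [0,0,0,0,0,0],
    [0,0,0,0,0,0],
    [0,0,0,0,0,0],
  ],
)

```text
time: 24.37
position: [617.6, -217.1, 149.9]
eef_rot: [-0.264, 1.505, 0.279]
wrist_force: [-0.6, 0.1, -4.1]
gripper_width: 12.7
```

```bash
cat >> h.py <<'E'
from scipy.optimize import least_squares
def lidpose():
  z=env.sense()['position'][2]-12.9
  for n in ('scene','top'):
    d=cam(n);w=cloud(d)
    m=near(w,(616,-218),90,z-5,z+6)&(d['frame'].mean(-1)>60); p=w[m]
    g=np.linalg.lstsq(np.c_[p[:,:2]-[616,-218],np.ones(len(p))],p[:,2],rcond=None)[0]
    h=cv2.convexHull(p[:,:2].astype(np.float32))[:,0]
    r=least_squares(lambda q:np.hypot(h[:,0]-q[0],h[:,1]-q[1])-75,[616,-218],loss='soft_l1')
    print(n,len(p),round(z,1),'slope,z',g.round(3),'ctr',r.x.round(1),np.abs(r.fun).mean().round(1))
E
python3 - <<'E'
from h import *
to(616.5,-218,131,20)
lidpose()
E
```

```text
t 24.3667 pos [ 617.6 -217.1  149.9] shift mm [18.8 -0.5 -2.3] headz 20.0 tilt [-0.999  0.001  0.049] F [-0.6  0.1 -4.1] w 12.7
turn [-0.     0.049 -0.001]
scene 756 137.0 slope,z [5.00000e-03 4.00000e-03 1.37812e+02] ctr [ 615.2 -214.9] 1.0
top 1192 137.0 slope,z [2.00000e-03 1.00000e-02 1.36443e+02] ctr [ 613.9 -218.3] 5.8
```

Level and centred to under 1 mm. I lower along the world vertical.

Call:
drive_tool(
  steps=[
    [0.003,0,-0.00015,0,0,0],
    [0.003,0,-0.00015,0,0,0],
    [0.003,0,-0.00015,0,0,0],
    [0.002,0,-0.0001,0,0,0],
    [0.002,0,-0.0001,0,0,0],
    [0,0,0,0,0,0],
    [0,0,0,0,0,0],
    [0,0,0,0,0,0],
    [0,0,0,0,0,0],
    [0,0,0,0,0,0],
  ],
)

```text
time: 25.3
position: [617.5, -217.2, 135.4]
eef_rot: [-0.264, 1.506, 0.28]
wrist_force: [-0.7, -0.7, -4.2]
gripper_width: 12.9
```

```bash
python3 - <<'E'
from h import *
to(617.6,-217.1,131,20)
lidpose()
E
```

```text
t 25.3 pos [ 617.5 -217.2  135.4] shift mm [ 4.5  0.  -0.1] headz 20.0 tilt [-0.999  0.001  0.049] F [-0.7 -0.7 -4.2] w 12.9
turn [-0.     0.049 -0.001]
scene 748 122.5 slope,z [3.00000e-03 3.00000e-03 1.23275e+02] ctr [ 615.2 -215.7] 1.0
top 1145 122.5 slope,z [2.00000e-03 8.00000e-03 1.22065e+02] ctr [ 613.6 -218.4] 5.8
```

Call:
drive_tool(
  steps=[
    [0.001,0,0,0,0,0],
    [0.001,0,0,0,0,0],
    [0.001,0,0,0,0,0],
    [0.0005,0,0,0,0,0],
    [0,0,0,0,0,0],
    [0,0,0,0,0,0],
    [0,0,0,0,0,0],
    [0,0,0,0,0,0],
    [0,0,0,0,0,0],
    [0,0,0,0,0,0],
  ],
)

```text
time: 26.23
position: [618.1, -217.3, 134.5]
eef_rot: [-0.264, 1.504, 0.28]
wrist_force: [-1.0, 0.5, -0.1]
gripper_width: 12.5
```

```bash
python3 - <<'E'
from h import *
to(617.6,-217.1,131,20)
lidpose()
E
```

```text
t 26.2333 pos [ 618.1 -217.3  134.5] shift mm [ 3.4  0.3 -0.6] headz 20.0 tilt [-0.999  0.002  0.05 ] F [-1.   0.5 -0.1] w 12.5
turn [-0.     0.05  -0.002]
scene 756 121.6 slope,z [-8.00000e-03  2.00000e-03  1.22347e+02] ctr [ 614.7 -215.9] 1.0
top 1143 121.6 slope,z [-8.0000e-03  1.0000e-03  1.2133e+02] ctr [ 613.8 -218.4] 6.2
```

First contact again on the −x (housing) side, about 3.7 mm above the seat, with the step already in the mouth. The flange edge seems to catch the housing, so I lift slightly and shift +x by 3 mm.

Call:
drive_tool(
  steps=[
    [-0.002,0,0,0,0,0],
    [0,-0.0006,0.003,0,0,0],
    [0,0,0,0,0,0],
    [0,0,0,0,0,0],
    [0.001,0,0,0,0,0],
    [0.001,0,0,0,0,0],
    [0.001,0,0,0,0,0],
    [0.001,0,0,0,0,0],
    [0,0,0,0,0,0],
    [0,0,0,0,0,0],
  ],
)

```text
time: 27.17
position: [621.1, -216.3, 131.0]
eef_rot: [-0.264, 1.505, 0.281]
wrist_force: [-0.8, 1.5, -2.0]
gripper_width: 13.0
```

```bash
python3 - <<'E'
from h import *
to(617.6,-217.1,131,20)
lidpose()
E
```

```text
t 27.1667 pos [ 621.1 -216.3  131. ] shift mm [-0.1  0.4 -3.6] headz 20.0 tilt [-0.999  0.002  0.049] F [-0.8  1.5 -2. ] w 13.0
turn [ 0.     0.049 -0.002]
scene 764 118.1 slope,z [-1.0000e-03 -3.0000e-03  1.1884e+02] ctr [ 618.4 -215.5] 1.9
top 1105 118.1 slope,z [1.00000e-03 1.00000e-03 1.17809e+02] ctr [ 617.1 -217.6] 5.5
```

It went past the obstruction: flange top about 118.3, level. Lowering the last bit, then opening.

Call:
drive_tool(
  steps=[
    [0.0007,0,0,0,0,0],
    [0.0005,0,0,0,0,0],
    [0,0,0,0,0,0],
    [0,0,0,0,0,0],
    [0,0,0,0,0,0],
    [0,0,0,0,0,0],
    [0,0,0,0,0,0],
    [0,0,0,0,0,0],
    [0,0,0,0,0,0],
    [0,0,0,0,0,0],
  ],
)

```text
time: 28.1
position: [621.1, -216.2, 131.0]
eef_rot: [-0.264, 1.505, 0.281]
wrist_force: [-1.1, 1.2, 0.8]
gripper_width: 13.2
```

Call:
drive_tool(
  steps=[
    [0,0,0,0,0,0],
    [0,0,0,0,0,0],
    [0,0,0,0,0,0],
    [0,0,0,0,0,0],
    [0,0,0,0,0,0],
    [0,0,0,0,0,0],
    [0,0,0,0,0,0],
    [0,0,0,0,0,0],
    [0,0,0,0,0,0],
    [0,0,0,0,0,0],
  ],
  fingers=0.04,
  squeeze=20,
)

```text
time: 28.93
position: [625.0, -218.4, 132.8]
eef_rot: [-0.267, 1.497, 0.275]
wrist_force: [-0.3, -0.0, -0.1]
gripper_width: 39.7
```

```bash
python3 - <<'E'
from h import *
to(617.6,-217.1,240,20)
lidpose();lidfit()
E
```

```text
t 28.9333 pos [ 625.  -218.4  132.8] shift mm [-107.4    3.2   -0.4] headz 20.0 tilt [-0.998 -0.005  0.057] F [-0.3 -0.  -0.1] w 39.7
turn [-0.001  0.057  0.005]
scene 730 119.9 slope,z [-0.00000e+00 -3.00000e-03  1.18929e+02] ctr [ 619.1 -213.9] 1.9
top 1025 119.9 slope,z [-1.00000e-03 -0.00000e+00  1.17976e+02] ctr [ 616.5 -217.7] 6.3
scene 607 119.06600563244172 [3.0000e-03 3.0000e-03 1.1908e+02]
top 950 117.48839088756836 [-1.00000e-03 -4.00000e-03  1.17701e+02]
```

Lid released and level, flange top reading 119/117.7 on either side of the expected 118. Retreating up, and on to the knob's outer side.

Call:
drive_tool(
  steps=[
    [-0.02,0.001,0.001,0,0,0],
    [-0.035,0,0.002,0,0,0],
    [-0.035,0,0.002,0,0.057,0],
    [-0.02,0,0,0,0,0],
    [0,0.0072,-0.0337,0,0,0],
    [0,0.0072,-0.0337,0,0,0],
    [0,0.0072,-0.0337,0,0,0],
    [0,0.0072,-0.0337,0,0,0],
    [0,0.0072,-0.0337,0,0,0],
    [0,0.0072,-0.0337,0,0,0],
  ],
)

```text
time: 29.97
position: [419.6, -243.8, 246.4]
eef_rot: [-0.288, 1.554, 0.276]
wrist_force: [0.2, -0.7, 1.3]
gripper_width: 40.0
```

Call:
drive_tool(
  steps=[
    [0,0.0072,-0.0337,0,0,0],
    [0,0,0,0.1,0,0],
    [0,0,0,0.1,0,0],
    [0,0,0,0,0,0],
    [0,0,0,0,0,0],
    [0,0,0,0,0,0],
    [0,0,0,0,0,0],
    [0,0,0,0,0,0],
    [0,0,0,0,0,0],
    [0,0,0,0,0,0],
  ],
  fingers=0,
)

```text
time: 30.8
position: [375.5, -251.3, 246.3]
eef_rot: [-0.119, 1.566, 0.116]
wrist_force: [-0.2, 0.2, 0.2]
gripper_width: -0.2
```

```bash
python3 - <<'E'
from h import *
to(386,-250,122,8.5)
for n in ('scene','top'):
    w=cloud(cam(n)); 
    p=w[near(w,(616,-218),78,108,130)]; h=cv2.convexHull(p[:,:2].astype(np.float32))[:,0]
    r=least_squares(lambda q:np.hypot(h[:,0]-q[0],h[:,1]-q[1])-75,[616,-218],loss='soft_l1')
    print(n,np.median(p[:,2]),r.x)
    p=w[near(w,(420,-247),45,137,160)]; print('knob',len(p),p.mean(0).round())
lidfit()
E
```

```text
t 30.8 pos [ 375.5 -251.3  246.3] shift mm [ 1.243e+02 -1.000e-01  1.050e+01] headz 8.6 tilt [-1.    -0.002  0.001] F [-0.2  0.2  0.2] w -0.2
turn [0.002 0.001 0.002]
scene 118.85983221609115 [ 616.37553602 -215.75724534]
knob 64 [ 416. -242.  147.]
top 117.48054114292347 [ 614.89568656 -216.883047  ]
knob 144 [ 414. -246.  149.]
scene 660 119.11125872451026 [-0.00000e+00 -4.00000e-03  1.19205e+02]
top 2228 117.63140798884228 [-0.00000e+00 -1.00000e-03  1.17607e+02]
```

Call:
drive_tool(
  steps=[
    [0.02,0,0.005,0,0,0],
    [0.025,0,0,0,0,0],
    [0.025,0,0,0,0,0],
    [0.025,0,0,0,0,0],
    [0.018,0,0,0,0,0],
    [0.008,0,0,0,0,0],
    [0,0,0,0,0,0],
    [0,0,0,0,0,0],
    [0,0,0,0,0,0],
    [0,0,0,0,0,0],
  ],
)

```text
time: 31.83
position: [385.3, -252.5, 124.4]
eef_rot: [-0.123, 1.557, 0.115]
wrist_force: [-0.4, 0.4, -0.1]
gripper_width: 0.1
```

```bash
python3 - <<'E'
from h import *
to(436,-243.5,122,8.5)
E
```

```text
t 31.8333 pos [ 385.3 -252.5  124.4] shift mm [ 2.9  1.2 51.5] headz 8.7 tilt [-1.    -0.006  0.01 ] F [-0.4  0.4 -0.1] w 0.1
turn [0.003 0.01  0.006]
```

Pushing the knob home along +z.

Call:
drive_tool(
  steps=[
    [0,0.001,0.006,0,0.01,0.006],
    [0,0,0.007,0,0,0],
    [0,0,0.007,0,0,0],
    [0,0,0.007,0,0,0],
    [0,0,0.007,0,0,0],
    [0,0,0.007,0,0,0],
    [0,0,0.006,0,0,0],
    [0,0,0.005,0,0,0],
    [0,0,0.003,0,0,0],
    [0,0,0,0,0,0],
  ],
)

```text
time: 32.67
position: [435.5, -244.4, 126.6]
eef_rot: [-0.116, 1.587, 0.123]
wrist_force: [0.7, 0.2, 1.0]
gripper_width: 0.0
```

```bash
python3 - <<'E'
from h import *
to(436,-243.5,122,8.5)
E
```

```text
t 32.6667 pos [ 435.5 -244.4  126.6] shift mm [4.6 0.8 0.7] headz 8.7 tilt [-1.     0.006 -0.019] F [0.7 0.2 1. ] w 0.0
turn [ 0.004 -0.019 -0.006]
```

Pressing a little more against the end stop, then backing off and lifting.

Call:
drive_tool(
  steps=[
    [0,0,0.003,0,-0.019,0],
    [0,0,0.003,0,0,0],
    [0,0,0.003,0,0,0],
    [0,0,0,0,0,0],
    [0,0,-0.015,0,0,0],
    [0,0,-0.02,0,0,0],
    [-0.03,0,0,0,0,0],
    [-0.035,0,0,0,0,0],
    [-0.035,0,0,0,0,0],
    [0,0,0,0,0,0],
  ],
)

```text
time: 33.5
position: [406.3, -249.3, 229.1]
eef_rot: [-0.112, 1.579, 0.126]
wrist_force: [1.0, -1.3, -1.5]
gripper_width: 0.2
```

```bash
python3 - <<'E'
from h import *
to(436,-243.5,122,8.5)
for n in ('scene','top'):
    d=cam(n);w=cloud(d)
    p=w[near(w,(455,-241),45,137,160)]; print('knob',len(p),p.mean(0).round(),p.min(0).round(),p.max(0).round())
    print([(np.round(r['point']),round(r['score'],2)) for r in models.landmark_of(n,'bolt_knob')])
    for t in ('jar','cup','spatula'): print(t,[(np.round(r['point']),round(r['score'],2)) for r in models.landmark_of(n,t)][:1])
    if n=='scene': a=d['frame'][110:200,250:350,::-1]
    else: b=d['frame'][160:260,380:470,::-1]
lidfit()
o=np.zeros((400,800,3),np.uint8);o[:360,:400]=cv2.resize(a,None,fx=4,fy=4);o[:,400:760]=cv2.resize(b,None,fx=4,fy=4)
cv2.imwrite('pics/c9.png',o)
E
```

```text
t 33.5 pos [ 406.3 -249.3  229.1] shift mm [106.8   0.2  31.3] headz 8.7 tilt [-1.    0.01 -0.01] F [ 1.  -1.3 -1.5] w 0.2
turn [ 0.003 -0.01  -0.01 ]
knob 64 [ 456. -236.  147.] [ 441. -265.  137.] [ 466. -214.  157.]
[(array([ 617., -220.,  149.]), 0.72), (array([ 458., -246.,  127.]), 0.69)]
jar [(array([802.,  26.,   3.]), 0.96)]
cup [(array([687., 425.,   1.]), 0.86)]
spatula [(array([410.,   5.,   1.]), 0.88)]
knob 144 [ 453. -240.  148.] [ 442. -266.  137.] [ 464. -217.  157.]
[(array([ 456., -241.,  130.]), 0.8)]
jar [(array([802.,  31.,  -1.]), 0.68)]
cup [(array([ 456., -244.,  128.]), 0.72)]
spatula [(array([409.,   6.,  -1.]), 0.87)]
scene 649 118.9298328376824 [-5.00000e-03 -3.00000e-03  1.19192e+02]
top 2192 117.53064137463787 [-4.00000e-03 -3.00000e-03  1.17618e+02]
```

View pics/c9.png

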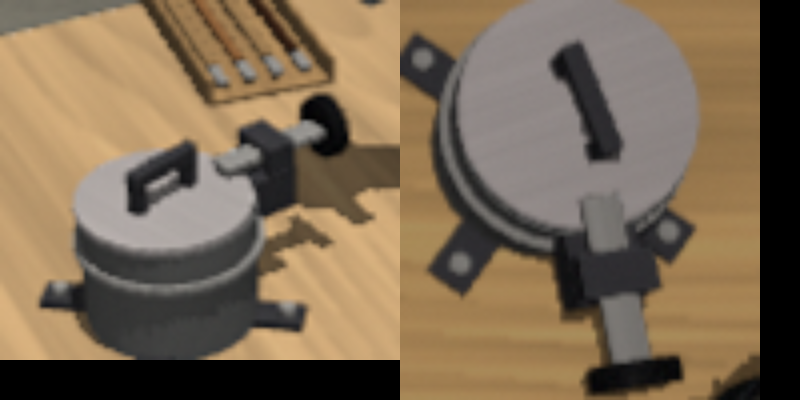

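The tongue (crop (240,160) and (603,220)) lies over the lid. The knob is back at its home reading of about (455,−240), and the lid is level. Handing in.

```bash
python3 -c "
from h import *
print(ticket.job_done())"
```

```text
the job is handed in; nothing more can be done
None
```

The pot is closed: I pulled the bolt out, seated the small silver lid on the rim, pushed the knob home and handed the job in at about 34 s. The hand-in reports no verdict.

**How it went:** The first attempts to seat the lid caught on the housing side, about 3.7 mm above the seat. The lid also tilted and slipped about 3 mm in the grip. I lifted, re-levelled with the tool, shifted about 3 mm in +x and lowered it gently; it was already supported by the rim when I let go.

**Last checks:**
- **Lid height and level:** the flange top reads 119.2 mm in one camera and 117.6 mm in the other, against 118 expected. The slope is at most about 0.006 rad.
- **Lid centring:** it is within about 2 mm of the pot's centre by image fit.
- **Bolt:** the knob is back at its home reading and the tongue lies over the lid.
- **Robot:** the arm is clear of everything.
- **Bystanders:** the jar and spatula read unmoved in both cameras, and the cup in the scene camera.

**What disagreed:** the two cameras differ by about 1.5 mm in height and 2–3 mm sideways. In the last look the networks also gave false hits: the top camera's best "cup" was on the knob, and the scene camera's best "bolt_knob" was on the lid handle. I disregarded both.

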